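# Find the full salt tin

## Robot

A 6-joint arm with a two-finger parallel gripper is mounted at the origin on the work surface. World frame = base frame: x ahead of the robot, y to its left, z up, the work surface at z = 0. Lengths are in m, angles in degrees, forces in N, time in s.
With the tool pointing down it reaches from about 0.3 to 0.75 m from the base axis. Payload 8.5 kg.
Tool frame: the origin (TCP) lies midway between the tips of the shut fingers; the grasp point (between the pads) lies 19 mm behind it; z points along the fingers, y is the line along which they close (so a half turn about z gives the same grasp; the last joint's range is limited). The gripper opens to 85 mm and grips with 20 to 120 N. Pads are 22 mm wide; open, the fingers measure 114 mm over their backs; the gripper's body (76 mm by 85 mm) begins 54 mm behind the grasp point. The pads swing forward as they close: fully open they stand 13 mm farther back than shut.
Start: joints at [-82.638, 21.807, 74.336, -0, 83.858, -12.336], TCP at [0.185, -0.518, 0.231] pointing down, gripper open.
Joint ranges: [-178.18, 178.18], [-50.72, 133.34], [12.68, 142.11], [-81.47, 261.47], [9.98, 163.14], [-165.26, 165.26]. Speed limits (degrees/s): [136.94, 136.94, 180, 180, 180, 180].

## Interface

Orientations are given as a 3x3 rotation matrix whose columns are the frame's x, y, z axes.
In Python, from rig import env, viewer, recognise, pinpoint gives the robot as it stands.
- The arm moves only by the tool move_arm, never from a script. Its argument "plan" is text: rows parted by semicolons, each of 7 numbers parted by spaces: the shift along the tool's x, y, z in m, then the turn, a rotation vector about the tool's x, y, z in rad, then the finger opening in m, from 0 to 0.0854. A call has 1 to 12 rows; each row shifts and turns the commanded pose from where the row before left it, along the tool's axes as they then stand; what a row does not reach is not made up. A row lasts 1/8 s, in which the tool goes at most 62.5 mm and 10.7 degrees, less where a joint would pass 70% of its speed; a pose out of reach is approached as far as the arm can. A call is refused whole if a number of a shift passes 0.0625 or a number of a turn 0.188, either way. A call with a gripper value outside its range is refused whole. The fingers move at their own pace and stop on an object; "grip_force" is the grip in N (left out, the last holds). Time passes only in rows, so rows that do not move let the fingers close. It gives the time, the measured TCP pose, the force, the opening and the grip force at its end, in the units of the state.
- env.observe(): the state, without advancing time (a new reading comes with each control period).
- viewer.get_image(name): name is "scene" or "top" or "wrist"; returns (picture, depth): 420x560x3 uint8, red, green, blue; 420x560 float32, m along the optical axis (not along the pixel's ray), 0 where there is no reading.
- viewer.calibration(name): a dict with "fx", "fy", "cx", "cy" (pixels), "R" (3x3) and "t" (3): a world point X has camera coordinates R X + t. Camera axes: x right, y down, z forward; pixel columns grow to the right and rows downward; lengths in m; the calibration is good to about 2 mm. The wrist camera is an equidistant fisheye: a pixel r from the principal point sees the ray r / f radians off the axis. A picture is of the moment at which its call begins: read the wrist's pose just before it. calibration takes no time and is no camera call; for the wrist camera it gives the pose at the moment of the call.
- env.close_job(): hands the job in; it is judged then, once.
Trained networks look in the newest picture that a camera, given by its name, has taken for a name from the list of things; names that differ only in an ending like _2 or _b are one class to them, and where a whole thing is asked for, a point or a joint stands for the part that bears it (a point fixed in the world has none). Each returns a list of dicts, best first, with "conf" (0 to 1); they miss things now and then, are a little off and sometimes report something else, mostly with a low value. They report only what shows in the picture. A call takes as long as a camera call. They do not tell look-alikes from the thing itself.
- recognise(camera, name): "extent" ([centre column, centre row, width, height] in pixels, round what is visible of it).
- pinpoint(camera, name): "pixel" ([column, row] in pixels: a listed point, or the origin of a listed thing).
The state is a dict: "time_s": time; "q": joint angles; "qvel": joint speeds; "joint_efforts": joint torques, N m; "position": TCP position; "tool_rot": TCP orientation; "ft_force": force on the tool from outside, world axes, zero at the start; "wrist_torque": the same for the moment, N m; "grip_width": finger opening in m; "gripper_force": force on a finger pad.
Only numpy, scipy, OpenCV 4.12 (cv2) and the standard library are available. Lean on these libraries where they do the work, as an engineer would, in place of code of your own. Each camera call takes 0.05 s, during which the arm holds its last target. There are 200 camera calls.

## Task

The salt tins have just been taken out of the small drawer unit: push its open drawer fully home until it clicks in. Then, going from the robot's left to its right, lift each of the three look-alike tins clear of the tray in turn and set it back upright in its place, to feel which is the heaviest; finally hold that tin up, upright and still, at least 10 cm above the tray with nothing else supporting it, and finish while still holding it. The last tin need not be set down if it is the heaviest; leave the other kitchen things alone.

Things in the scene. Friction and masses are not known exactly. Their poses are not given: they have to be found in the camera images.
- unit: white drawer unit fixed to the counter, 220 mm deep (its x), 220 mm wide (y), 110 mm tall; origin at the centre of its underside; its -x axis points out of the front, towards the robot side, so the drawer is pushed along the unit's +x
- unit_drawer0 (a joint): how far the unit's only drawer stands open, in m: 0 fully home, starts between 0.06 and 0.10. It slides with about 1 N of friction; in the last 15 mm it must be pushed over a spring detent (under 8 N), which clicks it home from about 5 mm on and holds it there
- unit_drawer0_handle (a point): middle of the drawer's horizontal steel bar handle: a bar about 10 mm thick and 110 mm long along the unit's y, standing 35 mm out from the drawer front, 72 mm above the counter (38 mm below the unit's top). It moves with the drawer
- tray: shallow aluminium tray fixed to the counter, 140 mm (x) by 320 mm (y), walls 20 mm high and 3 mm thick, floor 3 mm thick; origin at the centre of its underside. The tins stand in a row along its y: the left place is about 100 mm to +y of the centre, the middle place at the centre, the right place 100 mm to -y, each up to 8 mm off
- tin_a: one of three closed steel tins that look alike: upright cylinder, 58 mm across, body 100 mm tall plus a 53 mm wide plug lid, 110 mm in all; origin at the centre of its underside. 0.15 to 0.5 kg; the heaviest exceeds each of the others by at least 0.18 kg (1.8 N); any of the three may be the heaviest, the contents being shuffled. Contents barely shift
- tin_b: one of three closed steel tins that look alike: upright cylinder, 58 mm across, body 100 mm tall plus a 53 mm wide plug lid, 110 mm in all; origin at the centre of its underside. 0.15 to 0.5 kg; the heaviest exceeds each of the others by at least 0.18 kg (1.8 N); any of the three may be the heaviest, the contents being shuffled. Contents barely shift
- tin_c: one of three closed steel tins that look alike: upright cylinder, 58 mm across, body 100 mm tall plus a 53 mm wide plug lid, 110 mm in all; origin at the centre of its underside. 0.15 to 0.5 kg; the heaviest exceeds each of the others by at least 0.18 kg (1.8 N); any of the three may be the heaviest, the contents being shuffled. Contents barely shift
- bowl: white ceramic bowl, 100 mm across, 45 mm tall, beyond the tray; origin at the centre of its underside; a bystander, to be left alone
- jar: glass jar, 62 mm across, 80 mm tall, beyond the tray; origin at the centre of its underside; a bystander, to be left alone
- cup: white ceramic cup, 70 mm across, 60 mm tall, standing on the rear half of the unit's top; origin at the centre of its underside; a bystander, to be left alone
Not all that is in view belongs to the job. What is shaped like the tin_b but blue is not meant.

How it is judged (in metres and radians):
On the way, in this order (a step that is already met when the one before it is completed fails the run):
1. the drawer is fully home, clicked in (value of joint unit_drawer0 below 0.004 m), for 0.2 s.
2. the tin at the left place is lifted clear of the tray in the fingers, while the other two stand in their places (((z of tin_a in the frame of tray above 0.018 m and contact force between tin_a and the fingers above 0.5 N and y of tin_a in the frame of tray above 0.05 m) or (z of tin_b in the frame of tray above 0.018 m and contact force between tin_b and the fingers above 0.5 N and y of tin_b in the frame of tray above 0.05 m) or (z of tin_c in the frame of tray above 0.018 m and contact force between tin_c and the fingers above 0.5 N and y of tin_c in the frame of tray above 0.05 m)) and ((z of tin_a in the frame of tray below 0.008 m and angle between tin_a's own z axis and vertical below 0.12 rad and y of tin_a in the frame of tray between -0.05 and 0.05 m) or (z of tin_b in the frame of tray below 0.008 m and angle between tin_b's own z axis and vertical below 0.12 rad and y of tin_b in the frame of tray between -0.05 and 0.05 m) or (z of tin_c in the frame of tray below 0.008 m and angle between tin_c's own z axis and vertical below 0.12 rad and y of tin_c in the frame of tray between -0.05 and 0.05 m)) and ((z of tin_a in the frame of tray below 0.008 m and angle between tin_a's own z axis and vertical below 0.12 rad and y of tin_a in the frame of tray below -0.05 m) or (z of tin_b in the frame of tray below 0.008 m and angle between tin_b's own z axis and vertical below 0.12 rad and y of tin_b in the frame of tray below -0.05 m) or (z of tin_c in the frame of tray below 0.008 m and angle between tin_c's own z axis and vertical below 0.12 rad and y of tin_c in the frame of tray below -0.05 m))), for 0.2 s.
3. the tin at the middle place is lifted clear of the tray in the fingers, while the other two stand in their places (((z of tin_a in the frame of tray above 0.018 m and contact force between tin_a and the fingers above 0.5 N and y of tin_a in the frame of tray between -0.05 and 0.05 m) or (z of tin_b in the frame of tray above 0.018 m and contact force between tin_b and the fingers above 0.5 N and y of tin_b in the frame of tray between -0.05 and 0.05 m) or (z of tin_c in the frame of tray above 0.018 m and contact force between tin_c and the fingers above 0.5 N and y of tin_c in the frame of tray between -0.05 and 0.05 m)) and ((z of tin_a in the frame of tray below 0.008 m and angle between tin_a's own z axis and vertical below 0.12 rad and y of tin_a in the frame of tray above 0.05 m) or (z of tin_b in the frame of tray below 0.008 m and angle between tin_b's own z axis and vertical below 0.12 rad and y of tin_b in the frame of tray above 0.05 m) or (z of tin_c in the frame of tray below 0.008 m and angle between tin_c's own z axis and vertical below 0.12 rad and y of tin_c in the frame of tray above 0.05 m)) and ((z of tin_a in the frame of tray below 0.008 m and angle between tin_a's own z axis and vertical below 0.12 rad and y of tin_a in the frame of tray below -0.05 m) or (z of tin_b in the frame of tray below 0.008 m and angle between tin_b's own z axis and vertical below 0.12 rad and y of tin_b in the frame of tray below -0.05 m) or (z of tin_c in the frame of tray below 0.008 m and angle between tin_c's own z axis and vertical below 0.12 rad and y of tin_c in the frame of tray below -0.05 m))), for 0.2 s.
4. the tin at the right place is lifted clear of the tray in the fingers, while the other two stand in their places (((z of tin_a in the frame of tray above 0.018 m and contact force between tin_a and the fingers above 0.5 N and y of tin_a in the frame of tray below -0.05 m) or (z of tin_b in the frame of tray above 0.018 m and contact force between tin_b and the fingers above 0.5 N and y of tin_b in the frame of tray below -0.05 m) or (z of tin_c in the frame of tray above 0.018 m and contact force between tin_c and the fingers above 0.5 N and y of tin_c in the frame of tray below -0.05 m)) and ((z of tin_a in the frame of tray below 0.008 m and angle between tin_a's own z axis and vertical below 0.12 rad and y of tin_a in the frame of tray above 0.05 m) or (z of tin_b in the frame of tray below 0.008 m and angle between tin_b's own z axis and vertical below 0.12 rad and y of tin_b in the frame of tray above 0.05 m) or (z of tin_c in the frame of tray below 0.008 m and angle between tin_c's own z axis and vertical below 0.12 rad and y of tin_c in the frame of tray above 0.05 m)) and ((z of tin_a in the frame of tray below 0.008 m and angle between tin_a's own z axis and vertical below 0.12 rad and y of tin_a in the frame of tray between -0.05 and 0.05 m) or (z of tin_b in the frame of tray below 0.008 m and angle between tin_b's own z axis and vertical below 0.12 rad and y of tin_b in the frame of tray between -0.05 and 0.05 m) or (z of tin_c in the frame of tray below 0.008 m and angle between tin_c's own z axis and vertical below 0.12 rad and y of tin_c in the frame of tray between -0.05 and 0.05 m))), for 0.2 s.
At the end, for the whole second after the job is handed in: The heaviest tin is held still in the fingers, upright within 0.2 rad, at least 95 mm above the tray's underside, touching no other thing; the other two stand upright on the tray, each weighing under 3.2 N (the heaviest weighs 4 to 5 N); the drawer is home within 4 mm (((z of tin_a in the frame of tray above 0.095 m and angle between tin_a's own z axis and vertical below 0.2 rad and linear speed of tin_a below 0.03 m/s and contact force between tin_a and the fingers above 1 N and contact force between tin_a and tin_b below 0.2 N and contact force between tin_a and tin_c below 0.2 N and contact force between tin_a and tray below 0.2 N and contact force between tin_a and unit below 0.2 N and contact force between tin_a and bowl below 0.2 N and contact force between tin_a and jar below 0.2 N and contact force between tin_a and cup below 0.2 N and (z of tin_b in the frame of tray below 0.008 m and angle between tin_b's own z axis and vertical below 0.12 rad and x of tin_b in the frame of tray between -0.06 and 0.06 m and y of tin_b in the frame of tray between -0.15 and 0.15 m and linear speed of tin_b below 0.03 m/s) and (z of tin_c in the frame of tray below 0.008 m and angle between tin_c's own z axis and vertical below 0.12 rad and x of tin_c in the frame of tray between -0.06 and 0.06 m and y of tin_c in the frame of tray between -0.15 and 0.15 m and linear speed of tin_c below 0.03 m/s)) or (z of tin_b in the frame of tray above 0.095 m and angle between tin_b's own z axis and vertical below 0.2 rad and linear speed of tin_b below 0.03 m/s and contact force between tin_b and the fingers above 1 N and contact force between tin_b and tin_a below 0.2 N and contact force between tin_b and tin_c below 0.2 N and contact force between tin_b and tray below 0.2 N and contact force between tin_b and unit below 0.2 N and contact force between tin_b and bowl below 0.2 N and contact force between tin_b and jar below 0.2 N and contact force between tin_b and cup below 0.2 N and (z of tin_a in the frame of tray below 0.008 m and angle between tin_a's own z axis and vertical below 0.12 rad and x of tin_a in the frame of tray between -0.06 and 0.06 m and y of tin_a in the frame of tray between -0.15 and 0.15 m and linear speed of tin_a below 0.03 m/s) and (z of tin_c in the frame of tray below 0.008 m and angle between tin_c's own z axis and vertical below 0.12 rad and x of tin_c in the frame of tray between -0.06 and 0.06 m and y of tin_c in the frame of tray between -0.15 and 0.15 m and linear speed of tin_c below 0.03 m/s)) or (z of tin_c in the frame of tray above 0.095 m and angle between tin_c's own z axis and vertical below 0.2 rad and linear speed of tin_c below 0.03 m/s and contact force between tin_c and the fingers above 1 N and contact force between tin_c and tin_a below 0.2 N and contact force between tin_c and tin_b below 0.2 N and contact force between tin_c and tray below 0.2 N and contact force between tin_c and unit below 0.2 N and contact force between tin_c and bowl below 0.2 N and contact force between tin_c and jar below 0.2 N and contact force between tin_c and cup below 0.2 N and (z of tin_a in the frame of tray below 0.008 m and angle between tin_a's own z axis and vertical below 0.12 rad and x of tin_a in the frame of tray between -0.06 and 0.06 m and y of tin_a in the frame of tray between -0.15 and 0.15 m and linear speed of tin_a below 0.03 m/s) and (z of tin_b in the frame of tray below 0.008 m and angle between tin_b's own z axis and vertical below 0.12 rad and x of tin_b in the frame of tray between -0.06 and 0.06 m and y of tin_b in the frame of tray between -0.15 and 0.15 m and linear speed of tin_b below 0.03 m/s))) and contact force between each of tin_a, tin_b, tin_c and tray below 3.2 N and value of joint unit_drawer0 below 0.004 m); the arm keeps its last pose, push and grip.
It fails at once if the bowl is moved by more than 30 mm (distance of bowl from where it was at the start of the episode above 0.03 m).
It fails at once if the jar is moved by more than 30 mm (distance of jar from where it was at the start of the episode above 0.03 m).
It fails at once if the cup is moved by more than 30 mm (distance of cup from where it was at the start of the episode above 0.03 m).
It fails at once if a tin is tipped by more than 0.6 rad (angle between any of tin_a, tin_b, tin_c's own z axis and vertical above 0.6 rad).
It also fails if it takes over 72 s, if anything falls off the work surface, if the arm or the gripper's body presses on something with over 40 N, if the wrist force passes 120 N, or if a joint passes its speed limit or range.

## Working session

There is one attempt and no reset: what is moved stays moved. The work goes in short steps, Python scripts to look and compute and a tool call to move; the robot and the scene stay as the last step left them, time stands still between calls to the robot, and variables do not carry over. Pictures are saved under pics/ and viewed, at most 10 in all, crops included, and the job is handed in when it is done.

Besides the shell and the picture viewer there is one more tool, called after ">>>" in YAML: its name, and indented under it one key for each argument. move_arm: Moves the arm, as the interface text tells. Its arguments: {"type":"object","properties":{"plan":{"type":"string"},"grip_force":{"type":"number"}},"required":["plan"]}

```bash
mkdir -p pics; ls; cat > h.py <<'E'
from rig import env, viewer, recognise, pinpoint
import numpy as np, cv2
def save(cam,fn):
    im,d=viewer.get_image(cam); cv2.imwrite('pics/'+fn,im[:,:,::-1]); return im,d
def world(cam,d,px):
    c=viewer.calibration(cam); u,v=np.asarray(px).T
    z=d[np.round(v).astype(int),np.round(u).astype(int)]
    P=np.stack([(u-c['cx'])/c['fx']*z,(v-c['cy'])/c['fy']*z,z],-1)
    return (P-c['t'])@c['R']
def atz(cam,px,z):
    c=viewer.calibration(cam); r=np.array([(px[0]-c['cx'])/c['fx'],(px[1]-c['cy'])/c['fy'],1])@c['R']
    o=-np.array(c['t'])@c['R']; return o+r*(z-o[2])/r[2]
E
cat > a.py <<'E'
from h import *
np.set_printoptions(precision=3,suppress=True)
s=env.observe(); print(s['time_s'],s['tool_rot'],s['ft_force'])
for cam in('top','scene'):
    im,d=save(cam,cam+'0.png')
    for n in('unit','unit_drawer0_handle','tray','tin_a','bowl','jar','cup'):
        for r in recognise(cam,n)[:4]:
            e=r['extent']; print(cam,n,round(r['conf'],2),np.round(e),world(cam,d,[e[:2]])[0])
    for n in ('unit_drawer0_handle','tin_a','tray','unit'):
        for r in pinpoint(cam,n)[:4]: print('pin',cam,n,round(r['conf'],2),np.round(r['pixel']),atz(cam,r['pixel'],0.072 if 'handle' in n else 0.003))
E
python3 a.py
```

```text
pics
0.0 [[ 0.941  0.337 -0.   ]
 [ 0.337 -0.941  0.001]
 [ 0.    -0.001 -1.   ]] [-0.7    0.196  0.009]
top unit 0.64 [174. 207. 145. 142.] [0.612 0.237 0.109]
top unit_drawer0_handle 0.71 [202. 238.  85.  88.] [0.538 0.182 0.034]
top tray 0.57 [342. 224. 126.  68.] [ 0.515 -0.179  0.111]
top tin_a 0.82 [382. 217.  30.  28.] [ 0.521 -0.282  0.109]
top tin_a 0.56 [307. 224.  25.  32.] [ 0.526 -0.092  0.113]
top tin_a 0.56 [340. 219.  33.  30.] [ 0.529 -0.177  0.116]
top bowl 0.75 [265. 175.  23.  25.] [ 0.673 -0.003  0.086]
top bowl 0.69 [352. 160.  36.  36.] [ 0.709 -0.251  0.007]
top jar 0.67 [266. 173.  21.  29.] [ 0.68  -0.006  0.08 ]
top cup 0.72 [142. 173.  31.  29.] [0.711 0.309 0.115]
top cup 0.46 [383. 219.  33.  28.] [ 0.516 -0.285  0.113]
pin top unit_drawer0_handle 0.73 [377. 224.] [ 0.512 -0.276  0.072]
pin top unit_drawer0_handle 0.61 [226. 257.] [0.473 0.122 0.072]
pin top tin_a 0.97 [335. 279.] [ 0.387 -0.155  0.003]
pin top tin_a 0.87 [337. 226.] [ 0.529 -0.18   0.003]
pin top tin_a 0.71 [374. 224.] [ 0.523 -0.283  0.003]
pin top tin_a 0.7 [306. 228.] [ 0.534 -0.097 
[... 478 characters left out ...]

scene tin_a 0.75 [241. 216.  24.  49.] [ 0.567 -0.101  0.1  ]
scene tin_a 0.71 [197. 183.  29.  42.] [ 0.42  -0.16   0.089]
scene bowl 0.56 [210. 304.  44.  42.] [ 0.695 -0.238  0.006]
scene jar 0.75 [303. 258.  26.  36.] [ 0.717 -0.018  0.084]
scene cup 0.57 [427. 188.  38.  39.] [0.694 0.328 0.116]
pin scene unit_drawer0_handle 0.98 [305. 167.] [0.478 0.114 0.072]
pin scene tin_a 0.91 [163. 260.] [ 0.538 -0.302  0.003]
pin scene tin_a 0.89 [244. 225.] [ 0.532 -0.088  0.003]
pin scene tin_a 0.81 [208. 242.] [ 0.538 -0.187  0.003]
pin scene tin_a 0.59 [196. 193.] [ 0.383 -0.164  0.003]
pin scene tray 0.89 [208. 241.] [ 0.537 -0.187  0.003]
pin scene unit 0.68 [387. 211.] [0.656 0.269 0.003]
```

View pics/top0.png

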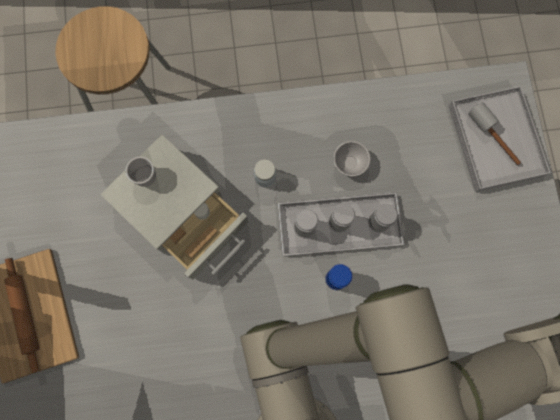

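View pics/scene0.png

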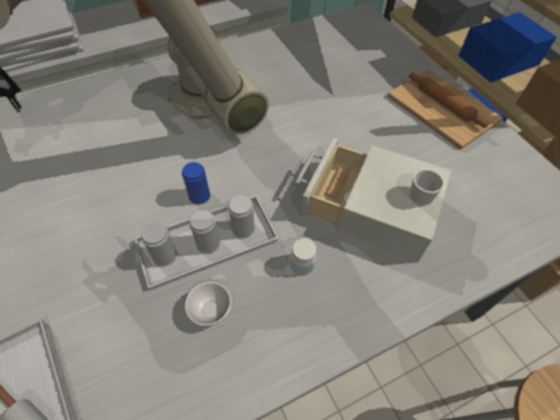

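```bash
cat > b.py <<'E'
from h import *
np.set_printoptions(precision=4,suppress=True)
V,U=np.mgrid[0:420,0:560]
px=np.stack([U.ravel(),V.ravel()],-1)
pts={}
for cam in('top','scene'):
    im,d=viewer.get_image(cam); P=world(cam,d,px); ok=(d.ravel()>0)
    m=ok&(P[:,2]>.1045)&(P[:,2]<.116)
    print(cam)
    for n,c in(('L',(.527,-.092)),('M',(.53,-.18)),('R',(.52,-.283)),('blue',(.387,-.16))):
        k=m&(np.hypot(P[:,0]-c[0],P[:,1]-c[1])<.05)
        Q=P[k,:2].astype(np.float32); 
        if len(Q)>5: print(n,len(Q),cv2.minEnclosingCircle(Q),Q.mean(0),np.median(P[k,2]))
    k=m&(P[:,1]>.08)&(P[:,0]>.45)
    Q=P[k,:2].astype(np.float32); print('unit',len(Q),cv2.minAreaRect(Q),Q.min(0),Q.max(0))
    k=ok&(P[:,2]>.06)&(P[:,2]<.085)&(P[:,1]>.04)&(P[:,1]<.32)&(P[:,0]>.4)&(P[:,0]<.56)
    Q=P[k,:2].astype(np.float32); print('drawer',len(Q),cv2.minAreaRect(Q),Q.min(0),Q.max(0))
    k=ok&(P[:,2]>.012)&(P[:,2]<.03)&(P[:,1]>-.40)&(P[:,1]<.04)&(P[:,0]>.42)&(P[:,0]<.65)
    Q=P[k,:2].astype(np.float32); print('trayrim',len(Q),cv2.minAreaRect(Q))
E
python3 b.py
```

```text
top
L 326 ((0.5376620888710022, -0.0913410559296608), 0.029484178870916367) [ 0.5374 -0.0918] 0.11237781379187803
M 316 ((0.5396721959114075, -0.18570676445960999), 0.029753342270851135) [ 0.539 -0.186] 0.11193835425613316
R 305 ((0.5259616374969482, -0.29343879222869873), 0.029610304161906242) [ 0.5259 -0.292 ] 0.11271717639295294
blue 342 ((0.3881179988384247, -0.1564050167798996), 0.02907233126461506) [ 0.3884 -0.1559] 0.1105264355834998
unit 5930 ((0.6207592487335205, 0.239053875207901), (0.31152352690696716, 0.2205209583044052), 39.65487289428711) [0.4851 0.0856] [0.8094 0.421 ]
drawer 445 ((0.4872082769870758, 0.17206846177577972), (0.1089557334780693, 0.22685492038726807), 9.40219497680664) [0.4338 0.0691] [0.5595 0.2912]
trayrim 949 ((0.5330488085746765, -0.18736642599105835), (0.3261008560657501, 0.1471623033285141), 88.12564086914062)
scene
L 372 ((0.5420677661895752, -0.09380626678466797), 0.029246579855680466) [ 0.5435 -0.095 ] 0.11317033404412713
M 399 ((0.5451418161392212, -0.18919995427131653), 0.028869669884443283) [ 0.5457 -0.1891] 0.11305116242500649
R 416 ((0.5307590961456299, -0.2958763837814331), 0.028741471469402313) [ 0.5323 -0.2953] 0.11317521997896915
blue 292 ((0.39103636145591736, -0.1589345782995224), 0.02662407048046589) [ 0.3931 -0.1593] 0.11044076909690209
unit 5405 ((0.6615636348724365, 0.27130651473999023), (0.20506426692008972, 0.22669284045696259), 39.70404815673828) [0.5151 0.1214] [0.8115 0.4191]
drawer 488 ((0.49023470282554626, 0.16460078954696655), (0.10877905040979385, 0.2001129388809204), 11.474239349365234) [0.436  0.0671] [0.5582 0.2728]
trayrim 1200 ((0.5140280723571777, -0.18802019953727722), (0.3259502947330475, 0.1893562525510788), 88.0925521850586)
```

The top view shows the unit at about 40° yaw, its handle at (226,257), with the blue look-alike at (339,277). The tins are at (306,222), (342,219) and (384,217) in the tray. The scene view agrees, with the handle near (305,167). I'll go to the front of the handle first.

>>> move_arm:
  plan: "0.036 -0.04 0 0 0 0 0;0.036 -0.04 0 0 0 0 0;0.036 -0.04 0 0 0 0 0;0.036 -0.04 0 0 0 0 0;0.036 -0.04 0 0 0 0 0;0.036 -0.04 0 0 0 0 0;0.036 -0.04 0 0 0 0 0;0.036 -0.04 0 0 0 0 0;0.036 -0.04 0 0 0 0 0;0.036 -0.04 0 0 0 0 0;0.036 -0.04 0 0 0 -0.175 0;0.0 0.0 0 0 0 -0.175 0"
  grip_force: 40

```text
time_s: 2.8
position: [0.4104, 0.0329, 0.2313]
tool_rot: [[0.761, 0.648, 0.0], [0.648, -0.761, 0.0], [0.001, -0.0, -1.0]]
ft_force: [0.1, -1.3, -0.4]
grip_width: 0.0003
gripper_force: 0.0
```

```bash
cat > c.py <<'E'
from h import *
import sys
np.set_printoptions(precision=4,suppress=True)
s=env.observe(); R=np.array(s['tool_rot']); p=np.array(s['position'])
print(s['time_s'],p,'yaw',np.degrees(np.arctan2(R[1,0],R[0,0])),'q',np.array(s['q']),'ft',np.array(s['ft_force']),s['grip_width'])
if len(sys.argv)>3:
    g=np.array(list(map(float,sys.argv[1:4]))); print('tool shift',R.T@(g-p))
if len(sys.argv)>4:
    a=(float(sys.argv[4])-np.degrees(np.arctan2(R[1,0],R[0,0]))); print('turn z',-np.radians(a))
E
python3 c.py .425 .074 .055 40; sed -i 's/trayrim/tray/' b.py; python3 b.py | grep -E 'top|scene|unit|drawer'
python3 - <<'E'
from h import *
for cam in('top','scene'):
    save(cam,cam+'1.png')
    for n in ('unit_drawer0_handle','unit'):
        for r in pinpoint(cam,n)[:2]: print(cam,n,round(r['conf'],2),r['pixel'],atz(cam,r['pixel'],0.072 if 'handle' in n else 0.0))
E
```

```text
2.8 [0.4104 0.0329 0.2313] yaw 40.41029837605703 q [-12.0117   7.7743  94.1798   0.0262  78.031   37.5726] ft [ 0.098  -1.2893 -0.422 ] 0.0002987236970914942
tool shift [ 0.0376 -0.0218  0.1764]
turn z 0.0071610575777810125
top
unit 5952 ((0.6243482232093811, 0.24228860437870026), (0.3012096881866455, 0.22037309408187866), 39.577632904052734) [0.4514 0.1231] [0.8065 0.4216]
drawer 222 ((0.4871821105480194, 0.1713605672121048), (0.10985352098941803, 0.22691474854946136), 9.343461036682129) [0.4338 0.0683] [0.5598 0.2905]
scene
unit 5400 ((0.6615636348724365, 0.27120161056518555), (0.20515227317810059, 0.2258976846933365), 39.84519577026367) [0.5139 0.1206] [0.8111 0.4186]
drawer 484 ((0.48991307616233826, 0.1645188182592392), (0.10936466604471207, 0.19793076813220978), 12.471455574035645) [0.4352 0.0681] [0.5597 0.2722]
top unit_drawer0_handle 0.97 [225.9, 253.7] [0.48235299 0.12176555 0.072     ]
top unit 0.95 [169.8, 202.6] [0.65201225 0.26539249 0.        ]
scene unit_drawer0_handle 0.91 [302.2, 171.0] [0.48685395 0.10179044 0.072     ]
scene unit 0.79 [383.1, 216.0] [0.66257161 0.25319482 0.        ]
```

>>> move_arm:
  plan: "0.019 -0.011 0 0 0 0 0;0.019 -0.011 0.03 0 0 0 0;0 0 0.05 0 0 0 0;0 0 0.05 0 0 0 0;0 0 0.046 0 0 0 0;0 0 0 0 0 0 0;0.02 0 0 0 0 0 0;0.02 0 0 0 0 0 0;0.02 0 0 0 0 0 0;0.015 0 0 0 0 0 0;0.01 0 0 0 0 0 0"

```text
time_s: 4.58
position: [0.4913, 0.1257, 0.0565]
tool_rot: [[0.769, 0.639, 0.002], [0.639, -0.769, -0.0], [0.001, 0.001, -1.0]]
ft_force: [-2.1, -0.0, 1.9]
grip_width: 0.0001
gripper_force: 0.6
```

```bash
python3 c.py .528 .163 .055 40; python3 - <<'E'
from h import *
save('scene','scene2.png')
E
```

```text
4.575 [0.4913 0.1257 0.0565] yaw 39.739171524864695 q [ 0.9612 29.3299 95.3636 -0.0073 55.2101 51.2262] ft [-2.1181 -0.0303  1.9487] 6.295417962476043e-05
tool shift [ 0.0521 -0.0052  0.0016]
turn z -0.004552315674067242
```

View pics/scene2.png

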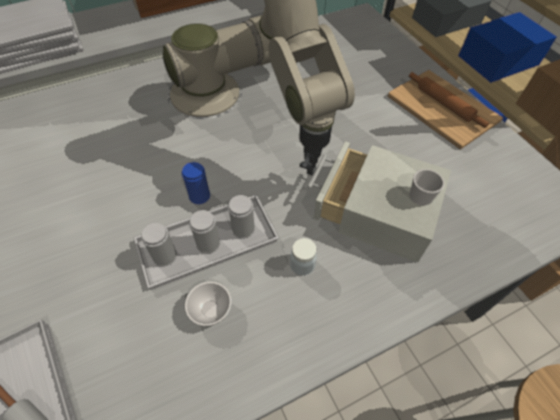

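The drawer is closing, with the fingers on the handle bar near (310,165). I'll keep pushing.

>>> move_arm:
  plan: "0.012 0 0 0 0 0 0;0.012 0 0 0 0 0 0;0.01 0 0 0 0 0 0;0.006 0 0 0 0 0 0;0.005 0 0 0 0 0 0;0.005 0 0 0 0 0 0;0 0 0 0 0 0 0"

```text
time_s: 5.5
position: [0.529, 0.1575, 0.0553]
tool_rot: [[0.769, 0.639, 0.0], [0.639, -0.769, 0.0], [0.0, -0.0, -1.0]]
ft_force: [-0.1, 0.2, -0.4]
grip_width: -0.0002
gripper_force: 0.0
```

```bash
python3 c.py .528 .163 .055 40
```

```text
5.5 [0.529  0.1575 0.0553] yaw 39.74175899264731 q [ 4.2899 32.8361 88.0819  0.0087 59.0767 54.5436] ft [-0.0586  0.2328 -0.3851] -0.00019445229963921919
tool shift [ 0.0027 -0.0048  0.0003]
turn z -0.004507155841971279
```

>>> move_arm:
  plan: "0.004 0 0 0 0 0 0;0.003 0 0 0 0 0 0;0.0 0 0 0 0 0 0"

```text
time_s: 5.88
position: [0.5344, 0.1622, 0.0553]
tool_rot: [[0.769, 0.64, 0.0], [0.64, -0.769, 0.0], [0.0, 0.0, -1.0]]
ft_force: [-1.6, -1.1, 0.4]
grip_width: -0.0002
gripper_force: 0.5
```

```bash
python3 c.py .45 .09 .055 90; python3 - <<'E'
from h import *
im,d=save('top','top3.png')
E
```

```text
5.875 [0.5344 0.1622 0.0553] yaw 39.75554281320179 q [ 4.7279 33.3326 87.0001  0.0149 59.6466 54.9648] ft [-1.5851 -1.1482  0.4007] -0.00024351831479585642
tool shift [-0.1111  0.0015  0.0002]
turn z -0.8769312087869563
```

>>> move_arm:
  plan: "0.003 0 0 0 0 0 0;0.002 0 0 0 0 0 0;0.0 0 0 0 0 0 0"

```text
time_s: 6.3
position: [0.5346, 0.1625, 0.0551]
tool_rot: [[0.768, 0.64, -0.009], [0.64, -0.768, -0.005], [-0.011, -0.002, -1.0]]
ft_force: [-16.9, -18.7, 12.0]
grip_width: -0.0001
gripper_force: 12.4
```

```bash
python3 c.py; python3 - <<'E'
from h import *
im,d=save('scene','scene3.png')
cv2.imwrite('pics/crop3.png',cv2.resize(im[100:260,260:460,::-1],None,fx=3,fy=3))
E
```

```text
6.3 [0.5346 0.1625 0.0551] yaw 39.7846692167947 q [ 4.8974 33.5784 86.5042 -0.3091 60.4646 55.2668] ft [-16.8586 -18.7363  12.0209] -8.838048135654844e-05
```

View pics/crop3.png

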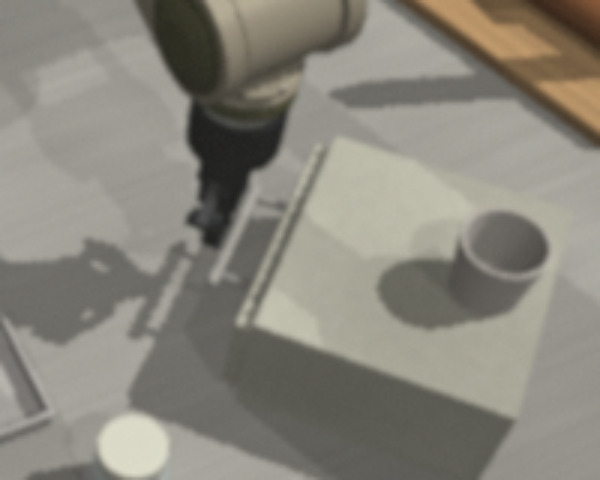

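The drawer sits flush and hits a hard stop, so it's home. I'll back off, rise, turn to yaw 90° and open the gripper.

>>> move_arm:
  plan: "-0.02 0 0 0 0 0 0;-0.04 0 0 0 0 0 0;-0.04 0 -0.02 0 0 0 0;0 0 -0.05 0 0 0 0.085;0 0 -0.05 0 0 0 0.085;0 0 -0.05 0 0 -0.175 0.085;0 0 0 0 0 -0.175 0.085;0 0 0 0 0 -0.175 0.085;0 0 0 0 0 -0.175 0.085;0 0 0 0 0 -0.175 0.085;0 0 0 0 0 0 0.085"
  grip_force: 50

```text
time_s: 7.72
position: [0.4614, 0.1014, 0.2254]
tool_rot: [[0.003, 1.0, 0.001], [1.0, -0.003, 0.0], [0.0, 0.001, -1.0]]
ft_force: [-0.6, 0.7, -0.3]
grip_width: 0.0849
gripper_force: 0.0
```

```bash
python3 c.py .540 -.0925 .18 90; python3 b.py; python3 - <<'E'
from h import *
np.set_printoptions(precision=4,suppress=True)
# joint triangulation check: fit cylinder-top circle via recognised tins in both cams
for cam in('top','scene'):
    im,d=viewer.get_image(cam)
    V,U=np.mgrid[0:420,0:560]; P=world(cam,d,np.stack([U.ravel(),V.ravel()],-1))
    k=(P[:,2]>.135)&(abs(P[:,0]-.7)<.2)&(P[:,1]>.2)
    k=(abs(P[:,2])<.02)&(P[:,0]>.3)&(P[:,0]<.6)&(abs(P[:,1])<.4); print(cam,'floor z',np.median(P[k,2]))
E
```

```text
7.725 [0.4614 0.1014 0.2254] yaw 89.7999247540511 q [-2.0241 14.272  86.6628  0.0198 79.0229 -1.8278] ft [-0.6085  0.6775 -0.3267] 0.08488164602675453
tool shift [-0.1936  0.0793  0.0454]
turn z -0.003491971793545665
top
L 319 ((0.5377138257026672, -0.09163276851177216), 0.02941381186246872) [ 0.5371 -0.091 ] 0.11256949183183634
M 308 ((0.5398153066635132, -0.18593981862068176), 0.028995104134082794) [ 0.5397 -0.186 ] 0.11222925501839284
R 298 ((0.5258336067199707, -0.293454110622406), 0.029635481536388397) [ 0.5268 -0.2921] 0.11207999275192299
blue 351 ((0.38880252838134766, -0.1554933339357376), 0.028148703277111053) [ 0.3884 -0.1559] 0.11009057441448908
unit 5888 ((0.6574164032936096, 0.2696577310562134), (0.21676650643348694, 0.22036021947860718), 39.56172180175781) [0.5125 0.1229] [0.8077 0.4201]
drawer 44 ((0.5289065837860107, 0.2585362493991852), (0.018688295036554337, 0.07079512625932693), 42.33109664916992) [0.5028 0.2387] [0.5597 0.291 ]
tray 957 ((0.5328692197799683, -0.1880432814359665), (0.3274995684623718, 0.14674313366413116), 88.14338684082031)
scene
L 367 ((0.5415880
[... 210 characters left out ...]
(0.5311436057090759, -0.29667922854423523), 0.028800316154956818) [ 0.5324 -0.2953] 0.11319125588056939
blue 294 ((0.3914835453033447, -0.1586226224899292), 0.02718193084001541) [ 0.3933 -0.1593] 0.11034487137131328
unit 5405 ((0.6621050834655762, 0.27073705196380615), (0.20522922277450562, 0.22503116726875305), 39.842430114746094) [0.5152 0.1219] [0.8117 0.4188]
drawer 134 ((0.5448182225227356, 0.19366449117660522), (0.03712106868624687, 0.08285614848136902), 38.315914154052734) [0.5053 0.1519] [0.5587 0.232 ]
tray 1208 ((0.514193058013916, -0.18816912174224854), (0.3258725106716156, 0.1908043771982193), 87.7917251586914)
top floor z 0.0009400472524330694
scene floor z 0.0010470902019268707
```

>>> move_arm:
  plan: "-0.0485 0.0195 0.011 0 0 0 0.085;-0.0485 0.0195 0.011 0 0 0 0.085;-0.0485 0.0195 0.011 0 0 0 0.085;-0.0487 0.0196 0.012 0 0 0 0.085;0 0 0 0 0 0 0.085;0 0 0 0 0 0 0.085"

```text
time_s: 8.68
position: [0.5387, -0.0928, 0.1803]
tool_rot: [[0.003, 1.0, -0.0], [1.0, -0.003, 0.0], [0.0, -0.0, -1.0]]
ft_force: [-0.3, -0.1, 0.1]
grip_width: 0.0851
gripper_force: 0.0
```

```bash
python3 c.py .5395 -.0928 .055 90; python3 - <<'E'
from h import *
save('wrist','w4.png')
E
```

```text
8.675 [ 0.5387 -0.0928  0.1803] yaw 89.81877593921004 q [-22.1954  23.9064  79.8276   0.0181  76.2935 -22.0184] ft [-0.2667 -0.0997  0.1456] 0.08506425345743551
tool shift [-0.0001  0.0008  0.1253]
turn z -0.003162956544619127
```

View pics/w4.png

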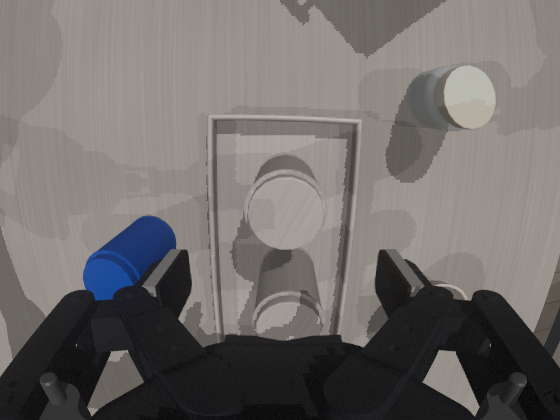

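The wrist view shows the left tin's lid at (285,212), centred between the fingers at columns 172 and 393. I'll descend and grip.

>>> move_arm:
  plan: "0 0 0.045 0 0 0 0.085;0 0 0.045 0 0 0 0.085;0 0 0.035 0 0 0 0.085;0 0 0 0 0 0 0.085;0 0 0 0 0 0 0.05;0 0 0 0 0 0 0.05;0 0 0 0 0 0 0.045;0 0 0 0 0 0 0.045;0 0 0 0 0 0 0.045"
  grip_force: 50

```text
time_s: 9.85
position: [0.5399, -0.0933, 0.0576]
tool_rot: [[0.002, 1.0, 0.004], [1.0, -0.002, -0.001], [-0.001, 0.004, -1.0]]
ft_force: [0.3, 1.2, 6.1]
grip_width: 0.0578
gripper_force: 52.2
```

Gripped at 58 mm. I'll lift it 45 mm and weigh it.

>>> move_arm:
  plan: "0 0 -0.015 0 0 0 0.045;0 0 -0.02 0 0 0 0.045;0 0 -0.01 0 0 0 0.045;0 0 0 0 0 0 0.045;0 0 0 0 0 0 0.045;0 0 0 0 0 0 0.045;0 0 0 0 0 0 0.045"

```text
time_s: 10.72
position: [0.5388, -0.0931, 0.0999]
tool_rot: [[0.002, 1.0, -0.001], [1.0, -0.002, 0.0], [0.0, -0.001, -1.0]]
ft_force: [-0.5, 0.3, -0.6]
grip_width: 0.0576
gripper_force: 53.8
```

```bash
python3 - <<'E'
from h import *
for i in range(4):
    viewer.get_image('top'); s=env.observe(); print(np.round(s['position'],4),np.round(s['ft_force'],2),s['gripper_force'],s['joint_efforts'])
E
```

```text
[ 0.5388 -0.0931  0.1   ] [ 0.92  0.12 -0.84] 53.75933010131121 [ 8.78051396e-04 -4.78833354e+01 -1.91678292e+01  9.68126624e-04
  3.03719877e-03  5.30546845e-05]
[ 0.5388 -0.0931  0.1001] [-0.16  0.62 -1.24] 53.75877320766449 [-1.04204497e-03 -4.78623927e+01 -1.91725498e+01  1.01783229e-03
  2.39954592e-03  6.14103465e-05]
[ 0.5388 -0.0931  0.1001] [ 0.08  0.92 -2.46] 53.759727738797665 [-2.84344016e-03 -4.78528476e+01 -1.91784543e+01  9.43499981e-04
  1.90143277e-03 -3.46916318e-05]
[ 0.5389 -0.0932  0.1002] [ 1.03 -0.22 -1.39] 53.75910043716431 [-3.48245638e-03 -4.78509414e+01 -1.91841942e+01  9.69396133e-04
  1.48178395e-03  9.29311028e-06]
```

>>> move_arm:
  plan: "0 0 0.015 0 0 0 0.045;0 0 0.015 0 0 0 0.045;0 0 0.008 0 0 0 0.045;0 0 0.0045 0 0 0 0.045;0 0 0 0 0 0 0.045;0 0 0 0 0 0 0.045;0 0 0 0 0 0 0.07;0 0 0 0 0 0 0.085;0 0 0 0 0 0 0.085"

```text
time_s: 12.05
position: [0.539, -0.0932, 0.0579]
tool_rot: [[0.002, 1.0, 0.0], [1.0, -0.002, -0.0], [-0.0, 0.0, -1.0]]
ft_force: [0.1, 0.2, 0.1]
grip_width: 0.0849
gripper_force: 0.0
```

>>> move_arm:
  plan: "0 0 0 0 0 0 0.085;0 0 -0.025 0 0 0 0.085;0 0 -0.05 0 0 0 0.085;0 0 -0.045 0 0 0 0.085;0 0 0 0 0 0 0.085;-0.047 0.001 0 0 0 0 0.085;-0.047 0.001 0 0 0 0 0.085;0 0 0 0 0 0 0.085;0 0 0 0 0 0 0.085"

```text
time_s: 13.18
position: [0.5403, -0.1866, 0.1769]
tool_rot: [[0.002, 1.0, -0.001], [1.0, -0.002, 0.001], [0.001, -0.001, -1.0]]
ft_force: [0.5, -0.4, 0.3]
grip_width: 0.085
gripper_force: 0.0
```

```bash
python3 c.py .5416 -.1873 .055 90; python3 b.py | grep -E '^(scene|top|L|M|R)'; python3 -c "
from h import *
for i in range(3): viewer.get_image('top'); print(env.observe()['ft_force'])"
```

```text
13.175 [ 0.5403 -0.1866  0.1769] yaw 89.87004574257611 q [-30.923   26.5015  75.9773   0.0158  77.6304 -30.7965] ft [ 0.5422 -0.3797  0.3223] 0.08497834194215603
tool shift [-0.0008  0.0015  0.1219]
turn z -0.0022681296690311627
top
L 255 ((0.5384886264801025, -0.08894852548837662), 0.028956307098269463) [ 0.5378 -0.0874] 0.11253387910648036
R 127 ((0.5221759676933289, -0.29910796880722046), 0.027949940413236618) [ 0.519  -0.3042] 0.11229427784507003
scene
L 370 ((0.5412173271179199, -0.09386195242404938), 0.0292226392775774) [ 0.5425 -0.0946] 0.11312724740558014
M 336 ((0.5435463786125183, -0.18817944824695587), 0.02945386990904808) [ 0.5485 -0.1904] 0.11306439133698223
R 416 ((0.5309299826622009, -0.29493868350982666), 0.029371900483965874) [ 0.5324 -0.2953] 0.11317567795303779
[-0.93674     0.33182861 -0.03143153]
[-0.07673178 -0.08158605  0.09519224]
[-0.50153837  0.09742676 -0.53833014]
```

Left tin is standing back in place and weighs about 1.4 N. Next is the middle tin.

>>> move_arm:
  plan: "-0.0008 0.001 0.045 0 0 0 0.085;0 0 0.045 0 0 0 0.085;0 0 0.031 0 0 0 0.085;0 0 0 0 0 0 0.085;0 0 0 0 0 0 0.05;0 0 0 0 0 0 0.05;0 0 0 0 0 0 0.045;0 0 0 0 0 0 0.045;0 0 0 0 0 0 0.045"

```text
time_s: 14.55
position: [0.5425, -0.1883, 0.0588]
tool_rot: [[0.002, 1.0, 0.003], [1.0, -0.002, -0.002], [-0.002, 0.003, -1.0]]
ft_force: [-0.4, 1.1, 5.6]
grip_width: 0.057
gripper_force: 53.1
```

>>> move_arm:
  plan: "0 0 -0.015 0 0 0 0.045;0 0 -0.02 0 0 0 0.045;0 0 -0.01 0 0 0 0.045;0 0 0 0 0 0 0.045;0 0 0 0 0 0 0.045;0 0 0 0 0 0 0.045;0 0 0 0 0 0 0.045"

```text
time_s: 15.42
position: [0.5416, -0.1879, 0.1014]
tool_rot: [[0.002, 1.0, -0.001], [1.0, -0.002, 0.0], [0.0, -0.001, -1.0]]
ft_force: [-0.3, 1.0, -1.5]
grip_width: 0.0565
gripper_force: 53.9
```

```bash
cat > w.py <<'E'
from h import *
F=[]
for i in range(6):
    viewer.get_image('top'); s=env.observe(); F.append(s['ft_force'])
print(s['time_s'],np.round(s['position'],4),np.mean(F,0),np.std(F,0),s['grip_width'])
E
python3 w.py
```

```text
15.725 [ 0.5417 -0.188   0.1018] [ 0.15737904  0.05838733 -1.90405434] [0.39598347 0.37879175 0.49793646] 0.05686428674589274
```

>>> move_arm:
  plan: "0 0 0.015 0 0 0 0.045;0 0 0.015 0 0 0 0.045;0 0 0.008 0 0 0 0.045;0 0 0.0046 0 0 0 0.045;0 0 0 0 0 0 0.045;0 0 0 0 0 0 0.045;0 0 0 0 0 0 0.07;0 0 0 0 0 0 0.085;0 0 0 0 0 0 0.085"

```text
time_s: 16.85
position: [0.5418, -0.188, 0.0594]
tool_rot: [[0.002, 1.0, 0.0], [1.0, -0.002, -0.0], [-0.0, 0.0, -1.0]]
ft_force: [-0.3, 0.5, -0.1]
grip_width: 0.085
gripper_force: 0.0
```

>>> move_arm:
  plan: "0 0 0 0 0 0 0.085;0 0 -0.025 0 0 0 0.085;0 0 -0.05 0 0 0 0.085;0 0 -0.045 0 0 0 0.085;0 0 0 0 0 0 0.085;-0.04 -0.005 0 0 0 0 0.085;-0.04 -0.005 0 0 0 0 0.085;-0.027 -0.003 0 0 0 0 0.085;0 0 0 0 0 0 0.085;0 0 0 0 0 0 0.085"

```text
time_s: 18.1
position: [0.5284, -0.2941, 0.1785]
tool_rot: [[0.002, 1.0, -0.001], [1.0, -0.002, 0.001], [0.001, -0.001, -1.0]]
ft_force: [-0.2, -0.4, 0.6]
grip_width: 0.0851
gripper_force: 0.0
```

```bash
python3 c.py .5285 -.2951 .055 90; python3 b.py | grep -E '^(scene|top|L|M|R)'; python3 w.py
```

```text
18.1 [ 0.5284 -0.2941  0.1785] yaw 89.90304042440074 q [-40.3091  29.6058  70.1731   0.0148  80.3089 -40.2147] ft [-0.19   -0.3738  0.5686] 0.08506946128469886
tool shift [-0.0012  0.0002  0.1235]
turn z -0.0016922638355433915
top
L 313 ((0.5367244482040405, -0.09119678288698196), 0.028975997120141983) [ 0.5361 -0.0914] 0.11230873235844971
M 298 ((0.5386791229248047, -0.18595057725906372), 0.029713504016399384) [ 0.5394 -0.1861] 0.11240301327165261
scene
L 358 ((0.5406984090805054, -0.09456595778465271), 0.028535474091768265) [ 0.5425 -0.0947] 0.11308843244401941
M 400 ((0.543152928352356, -0.18832539021968842), 0.029315218329429626) [ 0.5449 -0.1888] 0.11302174406914231
R 352 ((0.5298187732696533, -0.2952286899089813), 0.029026968404650688) [ 0.5361 -0.2946] 0.11309970921001754
18.5 [ 0.5286 -0.2946  0.1793] [ 0.05149653 -0.00870703  0.06751197] [0.36971781 0.49187479 0.45134291] 0.08484440083926048
```

>>> move_arm:
  plan: "0 0 0.045 0 0 0 0.085;0 0 0.045 0 0 0 0.085;0 0 0.033 0 0 0 0.085;0 0 0 0 0 0 0.085;0 0 0 0 0 0 0.05;0 0 0 0 0 0 0.05;0 0 0 0 0 0 0.045;0 0 0 0 0 0 0.045;0 0 0 0 0 0 0.045"

```text
time_s: 19.62
position: [0.5292, -0.2956, 0.0584]
tool_rot: [[0.002, 1.0, 0.003], [1.0, -0.002, -0.003], [-0.003, 0.003, -1.0]]
ft_force: [-0.2, -0.2, 6.4]
grip_width: 0.0564
gripper_force: 54.0
```

>>> move_arm:
  plan: "0 0 -0.015 0 0 0 0.045;0 0 -0.02 0 0 0 0.045;0 0 -0.01 0 0 0 0.045;0 0 0 0 0 0 0.045;0 0 0 0 0 0 0.045;0 0 0 0 0 0 0.045;0 0 0 0 0 0 0.045"

```text
time_s: 20.5
position: [0.5284, -0.2949, 0.1008]
tool_rot: [[0.002, 1.0, -0.001], [1.0, -0.002, 0.0], [0.0, -0.001, -1.0]]
ft_force: [0.1, 0.0, -4.6]
grip_width: 0.0566
gripper_force: 54.8
```

```bash
python3 w.py
```

```text
20.8 [ 0.5285 -0.2949  0.1012] [-0.01237904 -0.17889836 -4.62827266] [0.41882373 0.40385662 0.48312926] 0.05636536301177108
```

The right tin weighs 4.6 N, so it's the heaviest. I'll raise it and hold.

>>> move_arm:
  plan: "0 0 -0.02 0 0 0 0.045;0 0 -0.03 0 0 0 0.045;0 0 -0.03 0 0 0 0.045;0 0 -0.01 0 0 0 0.045;0 0 0 0 0 0 0.045;0 0 0 0 0 0 0.045;0 0 0 0 0 0 0.045;0 0 0 0 0 0 0.045;0 0 0 0 0 0 0.045"

```text
time_s: 21.92
position: [0.5285, -0.2949, 0.191]
tool_rot: [[0.002, 1.0, -0.0], [1.0, -0.002, 0.0], [0.0, -0.0, -1.0]]
ft_force: [0.4, 0.7, -4.3]
grip_width: 0.0564
gripper_force: 55.2
```

```bash
python3 w.py; python3 b.py | grep -E '^(scene|top|L|M|R|unit|drawer)'; python3 -c "
from h import *
save('scene','scene9.png')"
```

```text
22.225 [ 0.5285 -0.2949  0.1912] [-0.09863286 -0.06100629 -4.75786125] [0.48490993 0.36952902 0.31969979] 0.056423626331378963
top
L 324 ((0.5374030470848083, -0.09142493456602097), 0.029233787208795547) [ 0.5362 -0.0909] 0.11237602226354634
M 315 ((0.5392123460769653, -0.18617300689220428), 0.0294183436781168) [ 0.5384 -0.1856] 0.11243350830665738
unit 5938 ((0.6583343148231506, 0.27023136615753174), (0.21422798931598663, 0.2201254665851593), 39.72979736328125) [0.513 0.123] [0.8079 0.4219]
drawer 262 ((0.5315157175064087, 0.22010065615177155), (0.05609387531876564, 0.141620934009552), 0.7892403602600098) [0.5027 0.1496] [0.5597 0.2907]
scene
L 363 ((0.5414882898330688, -0.09363994002342224), 0.028372742235660553) [ 0.5427 -0.0944] 0.1133075788422791
M 397 ((0.543502151966095, -0.18889740109443665), 0.02891327627003193) [ 0.545  -0.1889] 0.11311774583453064
unit 5422 ((0.6626256704330444, 0.2700237035751343), (0.2051660716533661, 0.2259541153907776), 39.7344856262207) [0.5155 0.1217] [0.8109 0.4185]
drawer 134 ((0.5401597619056702, 0.18942208588123322), (0.036757126450538635, 0.0787559449672699), 28.031089782714844) [0.5072 0.1539] [0.5598 0.2319]
```

View pics/scene9.png

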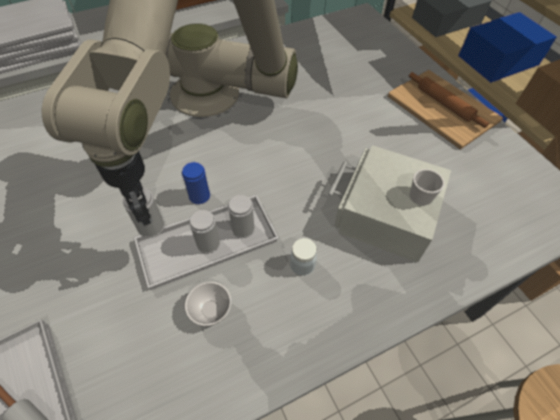

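The tin is held up at (138,205), the other two stand at (204,232) and (241,216), and the drawer is shut near (350,185). I'll hand it in.

```bash
python3 -c "
from rig import env
print(env.close_job())"
```

```text
the job is handed in; nothing more can be done
None
```

The job is handed in: the drawer was pushed home to a hard stop, the tins weighed about 1.4 N (left), 1.9 N (middle) and 4.7 N (right), and the right one, the heaviest, is held upright about 13 cm above the tray; the hand-in returned no verdict.

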